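Fit a dispersing disc on its spindle and lock it with a spring cotter

TASK

Slide the toothed dispersing disc, hub upwards, down the upright spindle until it sits fully home on the shoulder, and let go of it there without dropping it. Then push the straight leg of the spring cotter right through the cross hole above the hub until its bow snaps round the spindle, and let go. Work gently, never forcing a part against the steel, and leave the tin, the cup and the spatula alone.

Things in the scene. Friction and masses are not known exactly. Their poses are not given: they have to be found in the camera images.
- stand: fixed grey assembly stand: base plate 110 x 110 x 12 mm, column 56 mm and then collet 40 mm in diameter, up to z = 54 mm. Origin: centre of its underside, z up. It holds the bright steel spindle upright on its z axis (see collet). The spindle's cross hole, open at both ends, points along the stand's x axis to within 0.55 rad either way (not measured).
- collet (a point): centre of the stand's top, 54 mm up. The spindle's height is not given: its shoulder (25 mm wide) is 62 to 74 mm above the bench. Above it the spindle is 18 mm in diameter, 47 mm long, the top 3 mm tapered to 12 mm. It turns stiffly (0.2 N m), to 0.7 rad at most. Cross hole: 6.8 mm wide and high, axis 35 mm above the shoulder, 12 mm below the top
- disc: loose steel dispersing disc, 0.15 to 0.3 kg: toothed plate 68 mm in diameter (75 over the teeth), 4 mm thick (teeth up to 9 mm high at radius 30 to 38), hub 31 mm in diameter up to 26 mm above the underside, through bore 20.6 mm. Origin: centre of the underside, z up; starts flat on the bench, hub up. Seated, its underside lies on the shoulder and the cross hole's axis is 9 mm above the hub's top
- cotter: loose spring cotter (hair pin) lying flat, 65 g: black moulded grip with a straight steel leg, 5 mm round, cut square at the end, and beside it a springy wire bow. Origin: on the leg's axis where it leaves the grip, 2.5 mm above the bench at the start; x along the leg to its free end at x = 70 mm, y towards the bow, z up. Leg first into the hole, then the bow rides over the spindle's outside
- cotter_grip (a point): centre of the cotter's grip block (26 along x, 20 along y, 20 mm high; cotter x -26 to 0, y -6 to 14, z -2.5 to 17.5 mm): hold it across y. Axes as the cotter's
- cotter_seat (a point): point on the leg's axis 30 mm from the grip (cotter x = 30 mm): lies on the spindle's axis when the cotter is home; axes as the cotter's
- bow (a joint): angle of the bow (rad): 0 shut, as it lies free. It pivots at cotter x 0, y 10 mm; its 4 mm wire's centre runs through (x, y) = (20.5, 7.8), (30, 11.8) the seat, (39.5, 7.8) the throat, (58, 14.8) the flared end. It spreads by about 0.09 to pass the spindle, at a push of roughly 5 to 20 N, and drops below 0.03 as it snaps shut
- tin: bystander: closed metal tin 84 mm in diameter, 110 mm high; origin under its centre
- cup: bystander: white plastic mixing cup, 80 mm at the rim, 100 mm high; origin under its centre
- spatula: bystander: spatula 200 mm long lying on the bench
Things that resemble listed ones, but are neither listed nor needed, are in the scene too. Of the things that look like the cotter, the smallest one is meant.

How it is judged:
On the way, in this order (a step that is already met when the one before it is completed fails the run):
1. the disc lies at rest on the spindle's shoulder, level, hub upwards, and is let go, while the cotter is not yet in the hole (horizontal distance between disc and stand below 0.004 m and z of disc in the frame of stand between 0.058 and 0.078 m and angle between disc's own z axis and vertical below 0.06 rad and linear speed of disc below 0.02 m/s and contact force between the fingers and disc below 0.1 N and horizontal distance between cotter_seat and stand above 0.05 m), for 0.2 s.
2. the cotter's leg is through the cross hole and its bow has snapped round the spindle (horizontal distance between cotter_seat and stand below 0.005 m and z of cotter_seat in the frame of disc between 0.031 and 0.039 m and angle between the x axis of cotter and the x axis of stand, either way round below 0.75 rad and value of joint bow below 0.03 rad), for 0.2 s.
At the end, for the whole second after the job is handed in: Disc level (0.06 rad) on the shoulder, centred within 4 mm; cotter's leg through the cross hole (direction within 0.75 rad of the stand's x, 35 mm above the disc's underside within 4 mm), its seat within 5 mm of the spindle's axis, bow shut (below 0.03 rad); both let go and at rest (all of step 2 and horizontal distance between disc and stand below 0.004 m and z of disc in the frame of stand between 0.058 and 0.078 m and angle between disc's own z axis and vertical below 0.06 rad and linear speed of each of cotter, disc below 0.02 m/s); the robot touches nothing.
It fails at once if the cotter is forced against the spindle or stand with more than 45 N (contact force between cotter and stand above 45 N).
It fails at once if the disc is dropped or pressed on the spindle or stand with more than 50 N (contact force between disc and stand above 50 N).
It fails at once if the tin, the cup or the spatula is moved by more than 30 mm (distance of any of tin, cup, spatula from where it was at the start of the episode above 0.03 m).
It also fails if it takes over 72 s, if anything falls off the work surface, if the arm or the gripper's body presses on something with over 40 N, if the wrist force passes 120 N, or if a joint passes its speed limit or range.

ROBOT

A 6-joint arm with a two-finger parallel gripper is mounted at the origin on the work surface. World frame = base frame: x ahead of the robot, y to its left, z up, the work surface at z = 0. Lengths are in m, angles in rad, forces in N, time in s.
With the tool pointing down it reaches from about 0.375 to 0.9 m from the base axis. Payload 3.1 kg.
Tool frame: the origin (TCP) lies on the centre line of the jaws, within the pads' length; the fingertips stand robot.tip_reach ahead of it and the grasp point (between the pads) lies 8 mm behind it (robot.tip_reach is the distance from the TCP to the fingertips, in m); z points along the fingers, y is the line along which they close (so a half turn about z gives the same grasp; the last joint's range is limited). The gripper opens to 87 mm and grips with 3 to 60 N. Pads are 19 mm wide; open, the fingers measure 117 mm over their backs; the gripper's body (75 mm by 190 mm) begins 51 mm behind the grasp point.
Start: joints at [1.163, 0.527, 1.433, -0, 1.181, -0.178], TCP at [0.142, 0.609, 0.197] pointing down, gripper open.
Joint ranges: [-3.08, 3.08], [-0.75, 2.2], [0.22, 2.44], [-1.43, 4.57], [0, 2.65], [-2.85, 2.85]. Speed limits (rad/s): [2.79, 2.79, 3.14, 3.14, 3.14, 3.14].

INTERFACE

Orientations are given as a unit quaternion [x, y, z, w].
In Python, from rig import robot gives the robot as it stands.
- The arm moves only by the tool jog_arm, never from a script. Its argument "motion" is one flat list of numbers, 7 for each row, row after row: the shift along the tool's x, y, z scaled (see below), then the turn, a rotation vector about the tool's x, y, z scaled (see below), then the gripper's target within -1 to 1 (shut at 1, half-way at 0, fully open at -1). In form: [x, y, z, rx, ry, rz, hand, x, y, z, rx, ry, rz, hand, ...]. A call has 1 to 12 rows; each row shifts and turns the commanded pose from where the row before left it, along the tool's axes as they then stand; what a row does not reach is not made up. The controller multiplies each number of a shift by 4 cm and each number of a turn by 4 degrees. A row lasts 1/8 s, in which the tool goes at most 62.5 mm and 10.7 degrees, less where a joint would pass 70% of its speed; a pose out of reach is approached as far as the arm can. A call with a number of a shift or a turn outside -1 to 1 is refused whole. A call with a gripper value outside its range is refused whole. The fingers move at their own pace and stop on an object; "grip_force" is the grip in N (left out, the last holds). Time passes only in rows, so rows that do not move let the fingers close. It gives the time, the measured TCP pose, the force, the opening and the grip force at its end, in the units of the state.
- robot.get_obs(): the state, without advancing time (a new reading comes with each control period).
- robot.camera(name): name is "scene" or "top"; returns the picture (384x512x3 uint8, blue, green, red); there is no depth.
- robot.calibration(name): a dict with "fx", "fy", "cx", "cy" (pixels), "dist_coeffs" ([k1, k2, p1, p2, k3] as OpenCV has them; the pictures are not rectified), "R" (3x3) and "t" (3): a world point X has camera coordinates R X + t. Camera axes: x right, y down, z forward; pixel columns grow to the right and rows downward; lengths in m; the calibration is good to about 2 mm. A picture is of the moment at which its call begins. calibration takes no time and is no camera call.
- robot.hand_in(): hands the job in; it is judged then, once.
The state is a dict: "time": time; "q": joint angles; "joint_velocities": joint speeds; "joint_torque": joint torques, N m; "position": TCP position; "tool_rot": TCP orientation; "ft_force": force on the tool from outside, world axes, zero at the start; "moment": the same for the moment, N m; "grip_width": finger opening in m; "grip_force": force on a finger pad.
Only numpy, scipy, OpenCV 4.12 (cv2) and the standard library are available. Lean on these libraries where they do the work, as an engineer would, in place of code of your own. Each camera call takes 0.05 s, during which the arm holds its last target. There are 200 camera calls.

## Working session

There is one attempt and no reset: what is moved stays moved. The work goes in short steps, Python scripts to look and compute and a tool call to move; the robot and the scene stay as the last step left them, time stands still between calls to the robot, and variables do not carry over. Pictures are saved under pics/ and viewed, at most 10 in all, crops included, and the job is handed in when it is done.

Besides the shell and the picture viewer there is one more tool, called after "Emit:" as name(argument=value, ...), one argument or row to a line, values as JSON. jog_arm: Moves the arm, as the interface text tells. Shifts and turns lie within -1 to 1; 1 stands for 4 cm of shift or 4 degrees of turn. Its arguments: {"type":"object","properties":{"motion":{"type":"array","items":{"type":"number"}},"grip_force":{"type":"number"}},"required":["motion"]}

```bash
ls; mkdir -p pics
python3 - <<'E'
from rig import robot
import cv2,numpy as np
for n in("scene","top"):
    im=robot.camera(n); cv2.imwrite(f"pics/{n}0.png",im)
    c=robot.calibration(n); print(n,{k:np.round(np.array(v),4).tolist() for k,v in c.items()}, -np.array(c["R"]).T@np.array(c["t"]))
o=robot.get_obs(); print(o, robot.tip_reach)
E
```

```text
pics
scene {'fx': 476.1032, 'fy': 476.1032, 'cx': 257.1234, 'cy': 190.6586, 'dist_coeffs': [-0.0502, 0.0, 0.0, 0.0, 0.0], 'R': [[0.8486, 0.5285, 0.0235], [0.3435, -0.5166, -0.7843], [-0.4024, 0.6736, -0.6199]], 't': [-0.5164, -0.121, 1.833]} [ 1.21738958 -1.02437893  1.05352593]
top {'fx': 389.4488, 'fy': 389.4488, 'cx': 247.2513, 'cy': 185.2642, 'dist_coeffs': [-0.0793, 0.0, 0.0, 0.0, 0.0], 'R': [[0.0123, -0.9999, -0.0094], [-0.9897, -0.0108, -0.1427], [0.1425, 0.0111, -0.9897]], 't': [0.0438, 0.5576, 1.0027]} [0.40838828 0.03873002 1.07237975]
{'time': 0.1, 'q': array([ 1.16249686e+00,  5.28383103e-01,  1.43377876e+00,  3.03229552e-05,
        1.18139921e+00, -1.78527082e-01]), 'joint_velocities': array([ 0.0001719 , -0.00156151, -0.0046936 , -0.00019278,  0.00010754,
       -0.00065174]), 'joint_torque': array([-1.64284347e-04, -4.40986061e+01, -1.77150285e+01,  6.35151076e-02,
        5.33924892e-02, -5.15029546e-05]), 'position': array([0.14203933, 0.6079162 , 0.195862  ]), 'tool_rot': array([ 1.14639307e-01,  9.93406694e-01, -9.38088621e-04, -2.98075055e-04]), 'ft_force': array([ 0.38117404, -0.71227167,  0.19918749]), 'moment': array([ 0.02397068, -0.03367331,  0.00180806]), 'grip_force': 0.0, 'grip_width': 0.08677985647369785} 0.011
```

View pics/scene0.png

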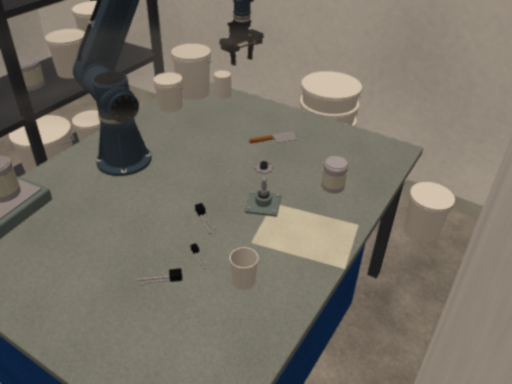

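View pics/top0.png

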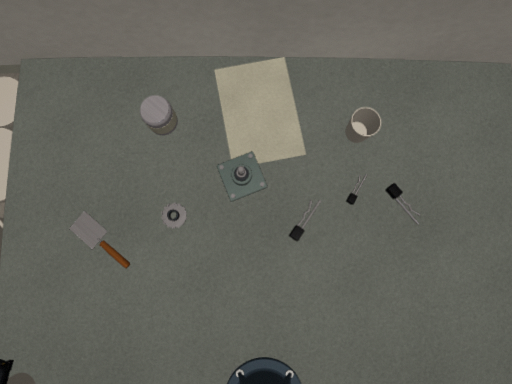

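The top view shows the stand at (242,175), the disc at (174,216) and the smallest cotter at (352,198) with its leg pointing to (364,178). The scene view shows the spindle at (264,185) and the small cotter at (195,248). Next I'll average some frames and zoom in.

```bash
cat > h.py <<'E'
from rig import robot
import cv2,numpy as np
def avg(n,k=6): return np.mean([robot.camera(n).astype(float) for _ in range(k)],0)
def und(n,uv):
    c=robot.calibration(n);K=np.array([[c["fx"],0,c["cx"]],[0,c["fy"],c["cy"]],[0,0,1.]])
    p=cv2.undistortPoints(np.array(uv,float).reshape(-1,1,2),K,np.array(c["dist_coeffs"]))[:,0]
    R=np.array(c["R"]);return -R.T@np.array(c["t"]),np.c_[p,np.ones(len(p))]@R
def onz(n,uv,z):
    C,d=und(n,uv);return C+d*((z-C[2])/d[:,2])[:,None]
def proj(n,X):
    c=robot.calibration(n);K=np.array([[c["fx"],0,c["cx"]],[0,c["fy"],c["cy"]],[0,0,1.]])
    return cv2.projectPoints(np.array(X,float).reshape(-1,1,3),cv2.Rodrigues(np.array(c["R"]))[0],np.array(c["t"]),K,np.array(c["dist_coeffs"]))[0][:,0]
def crop(im,u,v,w,h,s):
    c=np.clip(im[v:v+h,u:u+w],0,255);lo,hi=np.percentile(c,1),np.percentile(c,99.8)
    return cv2.resize(np.clip((c-lo)/(hi-lo)*255,0,255).astype(np.uint8),(w*s,h*s),interpolation=cv2.INTER_NEAREST)
E
python3 - <<'E'
from h import *
t=avg("top",8);s=avg("scene",8);np.save("t.npy",t);np.save("s.npy",s)
W=np.zeros((600,800,3),np.uint8)
for im,u,v,x,y in((t,217,150,0,0),(t,152,194,400,0),(t,335,165,0,300),(s,240,155,400,300)):
    c=crop(im,u,v,50,50,6) if 0 else crop(im,u,v,50,37,8)[:296]; W[y:y+296,x:x+400]=c
cv2.imwrite("pics/a.png",W)
o=lambda n,uv,z:print(n,uv,np.round(onz(n,uv,z),4).tolist())
o("top",[[242,175]],.1);o("top",[[174,216]],.02);o("top",[[352,198],[364,178]],.01);o("scene",[[195,248]],.01)
E
```

```text
top [[242, 175]] [[0.5745, 0.0632, 0.1]]
top [[174, 216]] [[0.4735, 0.2482, 0.02]]
top [[352, 198], [364, 178]] [[0.5291, -0.2381, 0.01], [0.5853, -0.2732, 0.01]]
scene [[195, 248]] [[0.5312, -0.2358, 0.01]]
```

View pics/a.png

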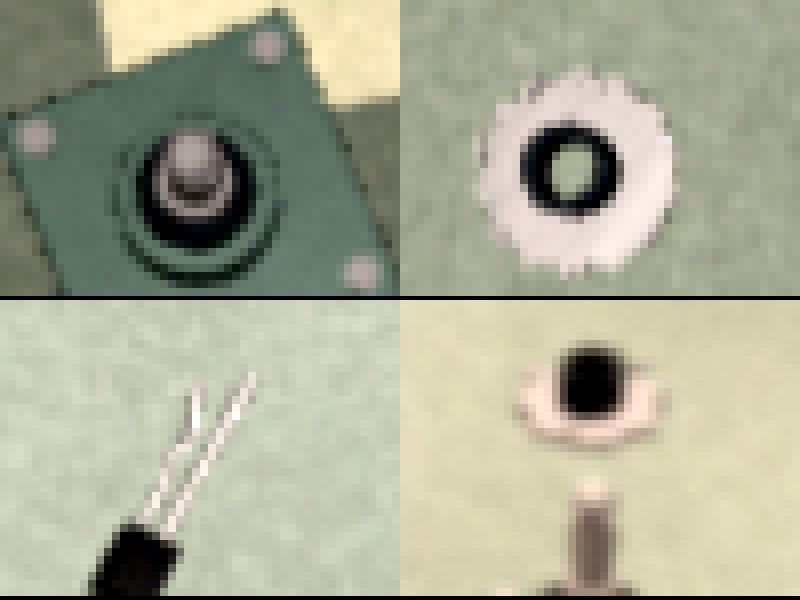

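The averaged crops show the bow on the left (+y) side of the leg and the stand's edges at about 22° and -68°. I can't make out the hole yet. I'll zoom in on the spindle in both views and fit the stand and disc.

Run:
```python
from h import *
s=np.load("s.npy");t=np.load("t.npy")
W=np.zeros((600,800,3),np.uint8)
W[:,:400]=crop(s,254,171,20,30,20)
W[:300,400:]=crop(t,231,160,20,15,20)
c=crop(t,205,146,66,50,6);W[300:600,400:796]=c
cv2.imwrite("pics/b.png",W)
print(s[174:194,258:272].mean(2).round().astype(int))
print(t[160:182,234:250].mean(2).round().astype(int))
# disc: centroid of bright region, hub of dark region, top
g=t[194:231,152:200].mean(2);_,l=cv2.threshold(g.astype(np.uint8),0,255,cv2.THRESH_OTSU)
bg=np.median(g);print(bg)
m=np.zeros(g.shape,np.uint8);cv2.circle(m,(22,22),16,1,-1)
b=((g>bg+25)*m).astype(np.uint8);cs,_=cv2.findContours(b,cv2.RETR_EXTERNAL,cv2.CHAIN_APPROX_NONE)
k=max(cs,key=cv2.contourArea);f=np.zeros_like(b);cv2.drawContours(f,[k],-1,1,-1)
yy,xx=np.nonzero(f);print("disc px",xx.mean()+152,yy.mean()+194,len(xx),onz("top",[[xx.mean()+152,yy.mean()+194]],.006))
d=((g<bg-25)*f).astype(np.uint8);yy,xx=np.nonzero(d);e=cv2.minEnclosingCircle(np.c_[xx,yy].astype(np.float32));print("hub",e,onz("top",[[e[0][0]+152,e[0][1]+194]],.026))
# stand corners predicted
```

```text
[[115 115 114 112 110 110 108 107 109 113 116 117 117 116]
 [115 116 117 117 117 116 115 114 115 115 116 117 117 117]
 [114 115 116 117 117 118 118 117 116 115 116 117 117 117]
 [113 113 115 116 120 123 124 120 117 115 116 116 115 115]
 [113 112 113 115 120 125 126 121 115 114 115 116 115 115]
 [113 113 112 111 113 119 120 114 108 110 115 116 116 116]
 [115 115 112 106 100 102 103  99 100 108 115 117 116 116]
 [115 115 112 106  94  85  84  87  98 109 115 116 116 115]
 [114 114 112 102  86  75  75  84 100 111 115 116 115 115]
 [114 113 108  96  81  73  72  77  92 107 114 115 115 115]
 [114 113 107  94  80  74  72  73  86 104 113 115 116 115]
 [113 113 108  94  80  74  71  72  86 104 113 116 115 116]
 [114 113 108  94  80  74  71  73  89 108 114 115 116 117]
 [115 115 109  96  81  74  71  74  92 110 115 116 117 118]
 [116 116 112 100  82  74  71  75  94 113 116 116 116 117]
 [112 111 110 102  84  74  72  77  97 113 114 115 116 117]
 [100  92  97 101  89  81  80  85  97 101 101 110 115 116]
 [ 81  72  79  91  92  91  91  93  88  80  81  98 112 117]
 [ 68  62  69  78  82  81  81  80  75 
[... 1018 characters left out ...]

 [ 59  47  71 108  93  70  61  59  63  82 107  91  53  47  56  83]
 [ 59  46  58  89 111 104  86  79  87 103 106  69  49  47  60  94]
 [ 70  49  48  57  78 103 111 110 111 102  79  54  48  50  68  95]
 [ 84  56  47  48  52  62  72  71  69  59  53  51  49  57  84  95]
 [ 91  71  46  44  48  49  50  52  52  52  50  49  55  76  95  93]
 [ 95  88  63  46  46  46  48  49  49  48  45  52  76  96  97  85]
 [ 86  96  92  76  61  55  52  49  47  51  58  77  97  98  89  72]
 [ 71  87  96  98  98  93  80  71  74  86  97  98  97  87  67  65]]
96.70833333333333
disc px 181.12307692307692 219.33846153846153 65 [[0.46550005 0.23099496 0.006     ]]
hub ((0.0, 0.0), 0.0) [[0.53218481 0.30975206 0.026     ]]
```

View pics/b.png

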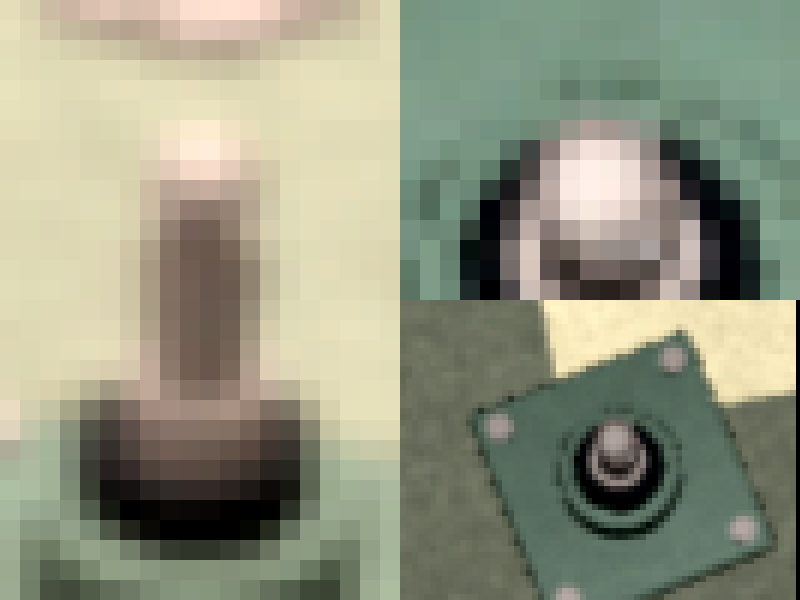

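Run:
```python
from h import *
from scipy.optimize import least_squares
t=np.load("t.npy");s=np.load("s.npy");g=t.mean(2)
def comp(m,seed):
    n,l=cv2.connectedComponents(m.astype(np.uint8));return l==l[seed[1],seed[0]]
yy,xx=np.mgrid[:384,:512]
near=lambda u,v,r:(xx-u)**2+(yy-v)**2<r*r
d=comp((g<75)&near(173,215,12),(int(167),215)) ; print(d.sum())
k=cv2.convexHull(np.c_[xx[d],yy[d]].astype(np.float32));e=cv2.fitEllipse(k);print("hub",e,onz("top",[e[0]],.022))
w=(g>102)&near(174,215,17);k=cv2.convexHull(np.c_[xx[w],yy[w]].astype(np.float32));e=cv2.fitEllipse(k);print("plate",e,onz("top",[e[0]],.007))
# stand: screws via top
P=[]
sat=t.max(2)-t.min(2)
for u,v in((221,166.5),(250,155.2),(261.5,183.5),(232.7,195.2)):
    m=near(u,v,3.2);r=t[:,:,2];wt=np.where(m,np.clip(r-np.percentile(r[near(u,v,4.5)],30),0,None),0)
    P.append([(wt*xx).sum()/wt.sum(),(wt*yy).sum()/wt.sum()])
P=np.array(P);X=onz("top",P,.0125);print(P.round(2));print(X.round(4),X.mean(0),np.linalg.norm(np.diff(X,axis=0),axis=1))
e1=X[1]-X[0];e2=X[2]-X[3];print("edge angs deg",np.degrees([np.arctan2(*(v[:2][::-1])) for v in(e1,e2,X[0]-X[3],X[1]-X[2])]))
c=X.mean(0)
for z in(.054,.065,.09,.115):print(z,proj("scene",[c[0],c[1],z]).round(2),proj("top",[c[0],c[1],z]).round(2))
# cotter: block and leg, top
b=comp((g<45)&near(352,198,12),(352,198));r=cv2.minAreaRect(np.c_[xx[b],yy[b]].astype(np.float32));print("block",b.sum(),r,xx[b].mean(),yy[b].mean(),onz("top",[[xx[b].mean(),yy[b].mean()]],.015))
sg=s.mean(2);b=comp((sg<45)&near(195,248,9),(195,248));print("scene block",b.sum(),xx[b].mean(),yy[b].mean(),onz("scene",[[xx[b].mean(),yy[b].mean()]],.010))
print(g[172:198,346:370].round().astype(int))
```

```text
85
hub ((172.85015869140625, 214.82901000976562), (10.66906452178955, 12.475828170776367), 99.86383819580078) [[0.47652091 0.25108969 0.022     ]]
plate ((172.88003540039062, 214.0615692138672), (25.30934715270996, 28.990713119506836), 167.5835723876953) [[0.47960447 0.25411844 0.007     ]]
[[221.   166.65]
 [249.97 155.17]
 [261.73 183.64]
 [232.43 195.31]]
[[0.6124 0.124  0.0125]
 [0.6457 0.0441 0.0125]
 [0.566  0.0108 0.0125]
 [0.5328 0.0909 0.0125]] [0.58920403 0.06745802 0.0125    ] [0.0866027  0.08638185 0.08667988]
edge angs deg [-67.36788905 -67.47349055  22.60116682  22.65231647]
0.054 [[263.18 191.89]] [[240.89 172.46]]
0.065 [[263.29 189.32]] [[240.78 171.73]]
0.09 [[263.52 183.42]] [[240.53 170.  ]]
0.115 [[263.77 177.41]] [[240.26 168.19]]
block 72 ((351.300048828125, 198.40003967285156), (7.155416965484619, 9.391485214233398), 26.56505012512207) 351.34722222222223 198.36111111111111 [[ 0.52754534 -0.23497801  0.015     ]]
scene block 52 194.28846153846155 248.05769230769232 [[ 0.52958431 -0.23722678  0.01      ]]
[[ 96  97  97  98  98  98  98  96  95  94  94  93  93  94
[... 1869 characters left out ...]
95  97  96  95  91  92 107  98  88  96 109  93  97  97  97  95  94
   95  94  95  96  95  97]
 [ 95  98  99  98  86  76  95  97  93  87 112  96  95  97  94  95  96  95
   94  95  96  97  96  96]
 [ 95  98  97  86  53  40  49  74  83 100 112  88  93  96  93  92  95  94
   94  95  96  96  96  97]
 [ 96  97  93  56  20  17  20  33  50  91  91  94  94  96  94  92  93  93
   94  95  95  94  94  96]
 [ 98  95  81  35  13  16  18  19  21  37  56  81  95  96  94  92  93  94
   94  94  94  93  94  94]
 [ 98  88  47  15  18  21  20  20  18  18  25  61  94  95  94  93  92  95
   96  96  94  94  93  93]
 [ 99  70  26  14  20  22  22  21  19  18  30  78  95  93  92  92  92  95
   99 100  98  96  95  93]]
```

Run:
```python
from h import *
t=np.load("t.npy");g=t.mean(2)
# leg ridge: per-row subpixel centroid near line
pts=[]
for v in range(175,193):
    u0=357+(190-v)*0.6; us=np.arange(int(round(u0))-2,int(round(u0))+3);w=np.clip(g[v,us]-99,0,None)
    if w.sum()>5: pts.append([(w*us).sum()/w.sum(),v])
X=onz("top",pts,.0025);d=cv2.fitLine(X[:,:2].astype(np.float32),cv2.DIST_HUBER,0,.01,.01).ravel()
a=np.degrees(np.arctan2(d[1],d[0]));print("leg ang",a,"pt",d[2:])
D=d[:2]*np.sign(d[0]);N=np.array([-D[1],D[0]])
tip=onz("top",[[366.3,173.6]],.0025)[0,:2];print("tip",tip)
al=(tip-d[2:])@D; org=d[2:]+D*(al-.07);print("origin from tip",org,"grip c",org+D*-.013+N*.004)
for c in((.5275,-.2350),(.5296,-.2372)):
    print("block rel leg line: along from tip",(np.array(c)-tip)@D,"lateral",(np.array(c)-d[2:])@N)
c=org+D*-.013+N*.004
for z in(0,.02):
  print(proj("top",[[*(c+D*a*.013+N*b*.01),z] for a,b in((1,1),(1,-1),(-1,-1),(-1,1))]).round(1).tolist())
q=robot.get_obs();print(onz("top",[[173.7,214.9]],.006))
from scipy.spatial.transform import Rotation as Ro
print(Ro.from_quat(q["tool_rot"]).as_matrix().round(3))
```

```text
leg ang -31.256525 pt [ 0.5746356  -0.26874644]
tip [ 0.5991193  -0.28231382]
origin from tip [ 0.53870587 -0.24693812] grip c [ 0.52966826 -0.23677339]
block rel leg line: along from tip -0.08577371244614089 lateral 0.00439094244664488
block rel leg line: along from tip -0.08283700614159072 lateral 0.0035998946649390116
[[349.8, 192.4], [356.0, 196.1], [351.4, 204.1], [345.2, 200.3]]
[[351.6, 191.5], [357.9, 195.3], [353.2, 203.4], [346.9, 199.5]]
[[0.47739643 0.25196204 0.006     ]]
[[-0.974  0.228  0.   ]
 [ 0.228  0.974  0.   ]
 [-0.     0.    -1.   ]]
```

The fits agree with each other:
- **Disc:** (0.477, 0.2515)
- **Stand:** (0.589, 0.067), edges at 22.6°
- **Cotter:** grip centre at (0.529, -0.2365), yaw -31.3°

Next I'll move above the disc.

Emit:
jog_arm(
  motion=[-0.85, -0.564, 0, 0, 0, 0, -1, -0.85, -0.564, 0, 0, 0, 0, -1, -0.85, -0.564, 0, 0, 0, 0, -1, -0.85, -0.564, 0, 0, 0, 0, -1, -0.85, -0.564, 0, 0, 0, 0, -1, -0.85, -0.564, 0, 0, 0, 0, -1, -0.85, -0.564, 0.5, 0, 0, 0, -1, -0.85, -0.564, 0.5, 0, 0, 0, -1, -0.85, -0.564, 0.5, 0, 0, 0, -1, -0.85, -0.564, 0.5, 0, 0, 0, -1, -0.85, -0.564, 0.5, 0, 0, 0, -1, -0.85, -0.564, 0.5, 0, 0, 0, -1],
  grip_force=25,
)

```text
time: 2.4
position: [0.4792, 0.2511, 0.0763]
tool_rot: [0.115, 0.993, 0.0, 0.0]
ft_force: [0.9, -0.6, 0.2]
grip_width: 0.0871
grip_force: 0.0
```

Emit:
jog_arm(
  motion=[0.05, 0, 0.7, 0, 0, 0, -1, 0, 0, 0.63, 0, 0, 0, -1, 0, 0, 0, 0, 0, 0, -0.1, 0, 0, 0, 0, 0, 0, 1, 0, 0, 0, 0, 0, 0, 1, 0, 0, 0, 0, 0, 0, 1, 0, 0, 0, 0, 0, 0, 1, 0, 0, 0, 0, 0, 0, 1],
  grip_force=25,
)

```text
time: 3.4
position: [0.4761, 0.2525, 0.0238]
tool_rot: [0.115, 0.993, 0.0, 0.0]
ft_force: [1.1, -0.2, -0.5]
grip_width: 0.0351
grip_force: 0.0
```

Emit:
jog_arm(
  motion=[0, 0, 0, 0, 0, 0, 1, 0, 0, 0, 0, 0, 0, 1, 0, 0, 0, 0, 0, 0, 1],
  grip_force=30,
)

```text
time: 3.78
position: [0.476, 0.2525, 0.0235]
tool_rot: [0.115, 0.993, -0.0, -0.0]
ft_force: [0.0, 0.3, -0.3]
grip_width: 0.0054
grip_force: 0.0
```

The jaws closed to 5 mm, so they missed the hub. I'll look at the scene.

Run:
```python
from h import *
s=avg("scene",3);t=avg("top",3)
W=np.zeros((600,800,3),np.uint8)
W[:,:400]=crop(s,240,140,50,75,8);W[:,400:]=crop(t,150,180,50,75,8)
cv2.imwrite("pics/c.png",W)
print(proj("scene",[[.477,.2515,0],[.477,.2515,.026],[.476,.2525,.0125]]),proj("top",[[.477,.2515,0],[.477,.2515,.026],[.476,.2525,.0125]]))
```

```text
[[262.71199178 167.75184361]
 [262.92417218 162.13793434]
 [262.72567092 164.85359158]] [[174.28573398 215.19201221]
 [172.41238918 214.54923175]
 [173.01993506 215.2474166 ]]
```

View pics/c.png

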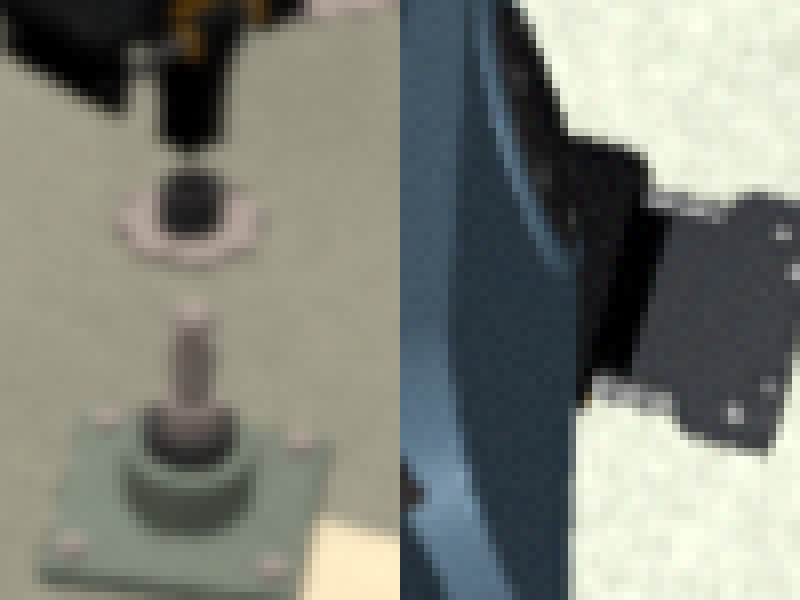

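Run:
```python
from h import *
print(robot.tip_reach,robot.get_obs()["position"])
p=np.array([.142,.608,.185]);y=np.array([.228,.974,0])
print(proj("scene",[p,p+.0435*y,p-.0435*y,p+.0585*y,p-.0585*y]).round(1).tolist())
s0=cv2.imread("pics/scene0.png").astype(float);s=avg("scene",2);t=avg("top",2)
W=np.zeros((600,800,3),np.uint8)
W[:300,:400]=crop(s0,205,5,80,60,5);W[300:,:400]=crop(s,210,110,80,60,5);W[:400,400:800]=crop(t,130,170,100,100,4)
cv2.imwrite("pics/d.png",W)
```

```text
0.011 [0.47598445 0.25247497 0.02350993]
[[241.0, 68.9], [248.2, 66.1], [233.7, 71.7], [250.6, 65.2], [231.1, 72.7]]
```

View pics/d.png

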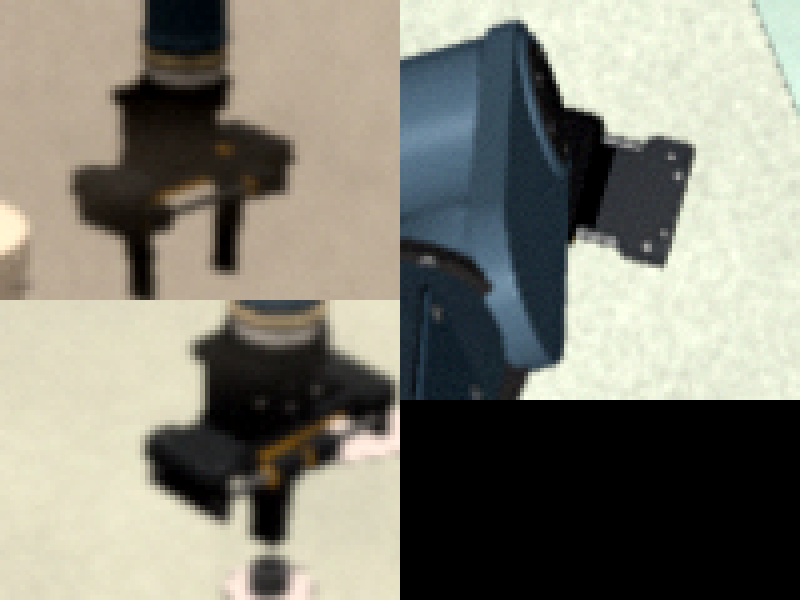

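The picture shows the jaws are centred over the hub but about 28–35 mm higher than the stated tip reach implies. The fingertip edge is at row ~158.5, where I predicted ~165. I'll find the true tip height by touching the hub top (z = 26 mm) gently with the closed fingers.

Emit:
jog_arm(
  motion=[0, 0, 0.2, 0, 0, 0, 1, 0, 0, 0.05, 0, 0, 0, 1, 0, 0, 0.05, 0, 0, 0, 1],
  grip_force=10,
)

```text
time: 4.65
position: [0.4758, 0.2524, 0.0111]
tool_rot: [0.115, 0.993, -0.0, -0.0]
ft_force: [-0.6, 0.5, -0.5]
grip_width: 0.0007
grip_force: 0.0
```

Emit:
jog_arm(
  motion=[0, 0, 0.05, 0, 0, 0, 1, 0, 0, 0, 0, 0, 0, 1],
)

```text
time: 4.9
position: [0.4759, 0.2525, 0.0094]
tool_rot: [0.115, 0.993, -0.0, -0.0]
ft_force: [0.3, -0.2, -0.2]
grip_width: 0.0005
grip_force: 0.0
```

Emit:
jog_arm(
  motion=[0, 0, 0.05, 0, 0, 0, 1, 0, 0, 0.05, 0, 0, 0, 1],
)

```text
time: 5.15
position: [0.476, 0.2525, 0.0055]
tool_rot: [0.115, 0.993, 0.0, 0.0]
ft_force: [0.2, -0.2, -0.5]
grip_width: 0.0006
grip_force: 0.0
```

Emit:
jog_arm(
  motion=[0, 0, 0.05, 0, 0, 0, 1, 0, 0, 0, 0, 0, 0, 1],
)

```text
time: 5.4
position: [0.4758, 0.2524, 0.0034]
tool_rot: [0.115, 0.993, -0.0, -0.0]
ft_force: [-1.3, -0.3, 0.5]
grip_width: 0.0005
grip_force: 0.0
```

Emit:
jog_arm(
  motion=[0, 0, 0.05, 0, 0, 0, 1, 0, 0, 0.03, 0, 0, 0, 1],
)

```text
time: 5.65
position: [0.476, 0.2525, 0.0004]
tool_rot: [0.115, 0.993, 0.0, 0.0]
ft_force: [-1.0, -0.3, 6.3]
grip_width: 0.0003
grip_force: 3.5
```

Emit:
jog_arm(
  motion=[0, 0, 0.05, 0, 0, 0, 1, 0, 0, 0, 0, 0, 0, 1],
)

```text
time: 5.9
position: [0.4761, 0.2525, 0.0002]
tool_rot: [0.115, 0.993, 0.0, 0.0]
ft_force: [-2.1, -1.6, 14.4]
grip_width: 0.0005
grip_force: 7.1
```

Contact came at TCP z ≈ 0.6 mm against a hub top at 26 mm, so the fingertips really are about 25.5 mm above the reported TCP. I'll use that offset from here. Next: lift, open, come down around the hub and grip it.

Emit:
jog_arm(
  motion=[0, 0, -0.5, 0, 0, 0, 0.2, 0, 0, 0, 0, 0, 0, -0.2, 0, 0, 0, 0, 0, 0, -0.2, 0, 0, 0, 0, 0, 0, -0.2, 0, 0, 0, 0, 0, 0, -0.2, 0, 0, 0, 0, 0, 0, -0.2],
)

```text
time: 6.65
position: [0.4758, 0.2524, 0.018]
tool_rot: [0.115, 0.993, -0.0, -0.0]
ft_force: [0.0, 0.0, 0.0]
grip_width: 0.0494
grip_force: 0.0
```

Emit:
jog_arm(
  motion=[-0.03, 0, 0.5, 0, 0, 0, -0.2, 0, 0, 0.28, 0, 0, 0, -0.2, 0, 0, 0, 0, 0, 0, 1, 0, 0, 0, 0, 0, 0, 1, 0, 0, 0, 0, 0, 0, 1],
  grip_force=25,
)

```text
time: 7.28
position: [0.4776, 0.2524, -0.0124]
tool_rot: [0.115, 0.993, 0.0, 0.0]
ft_force: [0.0, 0.1, -1.7]
grip_width: 0.0305
grip_force: 25.1
```

Emit:
jog_arm(
  motion=[0, 0, -0.5, 0, 0, 0, 1, 0, 0, -0.95, 0, 0, 0, 1, 0, 0, -0.95, 0, 0, 0, 1, 0, 0, -0.95, 0, 0, 0, 1, -0.75, -0.775, 0, 0, 0, 0, 1, -0.75, -0.775, 0, 0, 0, 0, 1, -0.75, -0.775, 0, 0, 0, 0, 1, -0.75, -0.775, 0, 0, 0, 0, 1, -0.75, -0.775, 0, 0, 0, 0, 1, 0, 0, 0, 0, 0, 0, 1, 0, 0, 0, 0, 0, 0, 1],
)

```text
time: 8.65
position: [0.5866, 0.0673, 0.1207]
tool_rot: [0.115, 0.993, 0.0, -0.001]
ft_force: [-0.9, -0.2, -2.3]
grip_width: 0.0301
grip_force: 25.0
```

Emit:
jog_arm(
  motion=[-0.055, 0.01, 0.15, 0, 0, 0, 1, 0, 0, 0.1, 0, 0, 0, 1, 0, 0, 0.05, 0, 0, 0, 1, 0, 0, 0, 0, 0, 0, 1],
)

```text
time: 9.15
position: [0.5898, 0.0674, 0.1089]
tool_rot: [0.114, 0.993, -0.0, -0.0]
ft_force: [0.2, -0.4, -3.4]
grip_width: 0.03
grip_force: 25.0
```

Emit:
jog_arm(
  motion=[0, 0, 0.1, 0, 0, 0, 1, 0, 0, 0.05, 0, 0, 0, 1, 0, 0, 0, 0, 0, 0, 1],
)

```text
time: 9.52
position: [0.59, 0.067, 0.1029]
tool_rot: [0.115, 0.993, -0.0, -0.0]
ft_force: [-0.4, 0.4, -3.2]
grip_width: 0.0306
grip_force: 25.0
```

Emit:
jog_arm(
  motion=[0, 0, 0.06, 0, 0, 0, 1, 0, 0, 0.06, 0, 0, 0, 1, 0, 0, 0, 0, 0, 0, 1],
)

```text
time: 9.9
position: [0.5899, 0.067, 0.0981]
tool_rot: [0.115, 0.993, -0.0, -0.0]
ft_force: [-0.6, 0.3, -3.0]
grip_width: 0.0305
grip_force: 25.0
```

Emit:
jog_arm(
  motion=[0, 0, 0.06, 0, 0, 0, 1, 0, 0, 0.06, 0, 0, 0, 1, 0, 0, 0, 0, 0, 0, 1],
)

```text
time: 10.28
position: [0.5899, 0.067, 0.0932]
tool_rot: [0.115, 0.993, -0.0, -0.0]
ft_force: [-0.2, 0.1, -2.6]
grip_width: 0.0306
grip_force: 25.0
```

Emit:
jog_arm(
  motion=[0, 0, 0.1, 0, 0, 0, 1, 0, 0, 0.1, 0, 0, 0, 1, 0, 0, 0, 0, 0, 0, 1],
)

```text
time: 10.65
position: [0.5899, 0.067, 0.085]
tool_rot: [0.115, 0.993, -0.0, -0.0]
ft_force: [1.8, -0.4, -3.2]
grip_width: 0.0303
grip_force: 25.0
```

Emit:
jog_arm(
  motion=[0, 0, 0.15, 0, 0, 0, 1, 0, 0, 0.15, 0, 0, 0, 1, 0, 0, 0.1, 0, 0, 0, 1, 0, 0, 0, 0, 0, 0, 1],
)

```text
time: 11.15
position: [0.59, 0.067, 0.069]
tool_rot: [0.115, 0.993, 0.0, -0.0]
ft_force: [-0.1, -0.4, -3.0]
grip_width: 0.0304
grip_force: 25.0
```

Emit:
jog_arm(
  motion=[0, 0, 0.06, 0, 0, 0, 1, 0, 0, 0.06, 0, 0, 0, 1, 0, 0, 0.04, 0, 0, 0, 1],
)

```text
time: 11.52
position: [0.5901, 0.067, 0.0631]
tool_rot: [0.115, 0.993, -0.0, 0.0]
ft_force: [-0.6, 0.6, -3.5]
grip_width: 0.0306
grip_force: 25.0
```

Emit:
jog_arm(
  motion=[0, 0, 0.04, 0, 0, 0, 1, 0, 0, 0.04, 0, 0, 0, 1],
)

```text
time: 11.78
position: [0.5901, 0.067, 0.0599]
tool_rot: [0.115, 0.993, 0.0, -0.0]
ft_force: [-0.1, 0.0, -2.5]
grip_width: 0.0304
grip_force: 25.0
```

Emit:
jog_arm(
  motion=[0, 0, 0.04, 0, 0, 0, 1, 0, 0, 0, 0, 0, 0, 1],
)

```text
time: 12.02
position: [0.5901, 0.067, 0.0581]
tool_rot: [0.115, 0.993, 0.0, -0.0]
ft_force: [-0.1, -0.5, -2.2]
grip_width: 0.0305
grip_force: 25.0
```

Emit:
jog_arm(
  motion=[0, 0, 0.04, 0, 0, 0, 1, 0, 0, 0.02, 0, 0, 0, 1],
)

```text
time: 12.28
position: [0.5901, 0.067, 0.0559]
tool_rot: [0.115, 0.993, -0.0, -0.0]
ft_force: [-1.5, -0.6, -2.3]
grip_width: 0.0305
grip_force: 25.0
```

Emit:
jog_arm(
  motion=[0, 0, 0.03, 0, 0, 0, 1, 0, 0, 0.02, 0, 0, 0, 1],
)

```text
time: 12.52
position: [0.5902, 0.067, 0.0546]
tool_rot: [0.115, 0.993, -0.0, 0.0]
ft_force: [-3.4, 0.2, 6.6]
grip_width: 0.0305
grip_force: 25.0
```

Emit:
jog_arm(
  motion=[0, 0, 0.03, 0, 0, 0, 1, 0, 0, 0, 0, 0, 0, 1],
)

```text
time: 12.78
position: [0.5903, 0.067, 0.0546]
tool_rot: [0.115, 0.993, -0.0, 0.0]
ft_force: [-3.9, -0.3, 9.8]
grip_width: 0.0305
grip_force: 25.0
```

Emit:
jog_arm(
  motion=[0, 0, -0.02, 0, 0, 0, 1, 0, 0, 0, 0, 0, 0, -0.1, 0, 0, 0, 0, 0, 0, -0.1, 0, 0, 0, 0, 0, 0, -0.1, 0, 0, 0, 0, 0, 0, -0.1],
)

```text
time: 13.4
position: [0.5903, 0.067, 0.0533]
tool_rot: [0.115, 0.993, 0.0, 0.0]
ft_force: [0.0, 0.0, -0.0]
grip_width: 0.0479
grip_force: 0.0
```

Run:
```python
from h import *
o=robot.get_obs();print(o["q"].round(3),o["moment"].round(3),o["ft_force"].round(2))
```

```text
[-0.075  0.679  1.626  0.     0.836 -1.416] [-0.038 -0.012 -0.003] [ 0.01  0.05 -0.01]
```

Emit:
jog_arm(
  motion=[0, 0, -0.2, 0, 0, 0, -0.1, 0, 0, -0.25, 0, 0, 0, -0.1],
  grip_force=40,
)

```text
time: 13.65
position: [0.5902, 0.067, 0.0721]
tool_rot: [0.115, 0.993, 0.0, -0.0]
ft_force: [-0.1, 0.5, 1.0]
grip_width: 0.0477
grip_force: 0.0
```

Emit:
jog_arm(
  motion=[0, 0, 0, 0, 0, 0, 1, 0, 0, 0, 0, 0, 0, 1, 0, 0, 0, 0, 0, 0, 1, 0, 0, 0, 0, 0, 0, 1, 0, 0, 0, 0, 0, 0, 1],
  grip_force=10,
)

```text
time: 14.28
position: [0.5899, 0.0669, 0.0713]
tool_rot: [0.115, 0.993, -0.0, -0.0]
ft_force: [-0.3, -1.8, 0.2]
grip_width: 0.0175
grip_force: 10.0
```

Emit:
jog_arm(
  motion=[0, 0, 0, 0, 0, 0, 1],
  grip_force=40,
)

```text
time: 14.4
position: [0.5899, 0.067, 0.0713]
tool_rot: [0.115, 0.993, -0.0, -0.0]
ft_force: [0.1, -0.3, -1.0]
grip_width: 0.0165
grip_force: 40.0
```

Emit:
jog_arm(
  motion=[0, 0, 0, 0, 0, 1, 1, 0, 0, 0, 0, 0, 1, 1],
)

```text
time: 14.65
position: [0.5899, 0.0668, 0.0713]
tool_rot: [0.184, 0.983, -0.0, -0.0]
ft_force: [-0.9, -0.8, -1.4]
grip_width: 0.0166
grip_force: 40.0
```

```bash
cat > m.py <<'E'
from rig import robot
from scipy.spatial.transform import Rotation as R
import numpy as np
o=robot.get_obs();y=R.from_quat(o["tool_rot"]).as_matrix()[:,1]
print(o["moment"].round(3),o["ft_force"].round(1),o["position"].round(4),"az y",round(np.degrees(np.arctan2(y[1],y[0])),2),"j6",o["q"][5].round(3))
E
python3 m.py
```

```text
[-0.109 -0.018  0.212] [-0.9 -0.8 -1.4] [0.5899 0.0668 0.0713] az y 68.76 j6 -1.275
```

Emit:
jog_arm(
  motion=[0, 0, 0, 0, 0, 1, 1, 0, 0, 0, 0, 0, 1, 1, 0, 0, 0, 0, 0, 1, 1, 0, 0, 0, 0, 0, 1, 1],
)

```text
time: 15.15
position: [0.5897, 0.0667, 0.0713]
tool_rot: [0.319, 0.948, -0.001, -0.0]
ft_force: [-0.6, -1.1, -0.9]
grip_width: 0.0166
grip_force: 40.0
```

```bash
python3 m.py
```

```text
[-0.263  0.081  0.177] [-0.6 -1.1 -0.9] [0.5897 0.0667 0.0713] az y 52.78 j6 -0.995
```

Emit:
jog_arm(
  motion=[0, 0, 0, 0, 0, 1, 1, 0, 0, 0, 0, 0, 1, 1, 0, 0, 0, 0, 0, 1, 1],
)

```text
time: 15.52
position: [0.5896, 0.0665, 0.0713]
tool_rot: [0.416, 0.909, -0.001, -0.0]
ft_force: [-1.0, -1.5, -0.6]
grip_width: 0.0167
grip_force: 40.0
```

```bash
python3 m.py
```

```text
[-0.351  0.161  0.257] [-1.  -1.5 -0.6] [0.5896 0.0665 0.0713] az y 40.78 j6 -0.786
```

Emit:
jog_arm(
  motion=[0, 0, 0, 0, 0, 1, 1, 0, 0, 0, 0, 0, 1, 1],
)

```text
time: 15.78
position: [0.5896, 0.0664, 0.0713]
tool_rot: [0.479, 0.878, -0.001, -0.0]
ft_force: [-1.4, -1.8, -0.4]
grip_width: 0.0165
grip_force: 40.0
```

```bash
python3 m.py
```

```text
[-0.411  0.145  0.239] [-1.4 -1.8 -0.4] [0.5896 0.0664 0.0713] az y 32.79 j6 -0.646
```

Emit:
jog_arm(
  motion=[0, 0, 0, 0, 0, 1, 1, 0, 0, 0, 0, 0, 1, 1],
)

```text
time: 16.02
position: [0.5894, 0.0663, 0.0713]
tool_rot: [0.538, 0.843, -0.001, -0.0]
ft_force: [-0.7, -0.9, 0.2]
grip_width: 0.0166
grip_force: 40.0
```

```bash
python3 m.py
```

```text
[-0.293  0.182  0.595] [-0.7 -0.9  0.2] [0.5894 0.0663 0.0713] az y 24.87 j6 -0.508
```

Emit:
jog_arm(
  motion=[0, 0, 0, 0, 0, 1, 1, 0, 0, 0, 0, 0, 1, 1],
)

```text
time: 16.27
position: [0.5894, 0.0662, 0.0714]
tool_rot: [0.596, 0.803, -0.001, -0.0]
ft_force: [-0.8, -2.4, 0.7]
grip_width: 0.0163
grip_force: 40.0
```

```bash
python3 m.py
```

```text
[-0.416  0.239  0.554] [-0.8 -2.4  0.7] [0.5894 0.0662 0.0714] az y 16.86 j6 -0.368
```

Emit:
jog_arm(
  motion=[0, 0, 0, 0, 0, 1, 1, 0, 0, 0, 0, 0, 1, 1],
)

```text
time: 16.52
position: [0.5892, 0.0664, 0.0715]
tool_rot: [0.65, 0.76, -0.001, -0.0]
ft_force: [-1.4, -0.8, 1.3]
grip_width: 0.0166
grip_force: 40.0
```

```bash
python3 m.py
```

```text
[-0.2    0.329  0.427] [-1.4 -0.8  1.3] [0.5892 0.0664 0.0715] az y 8.86 j6 -0.228
```

Emit:
jog_arm(
  motion=[0, 0, 0, 0, 0, -0.5, 1],
)

```text
time: 16.65
position: [0.5892, 0.0665, 0.0715]
tool_rot: [0.636, 0.772, -0.001, -0.0]
ft_force: [-1.9, -2.4, 1.4]
grip_width: 0.0165
grip_force: 40.0
```

```bash
python3 m.py
```

```text
[-0.544  0.447  0.085] [-1.9 -2.4  1.4] [0.5892 0.0665 0.0715] az y 11.04 j6 -0.267
```

Emit:
jog_arm(
  motion=[0, 0, 0, 0, 0, -0.5, 1],
)

```text
time: 16.77
position: [0.5893, 0.0666, 0.0715]
tool_rot: [0.623, 0.783, -0.001, -0.001]
ft_force: [-3.1, -3.1, 1.9]
grip_width: 0.0167
grip_force: 40.0
```

```bash
python3 m.py
```

```text
[-0.636  0.552 -0.166] [-3.1 -3.1  1.9] [0.5893 0.0666 0.0715] az y 12.99 j6 -0.302
```

Emit:
jog_arm(
  motion=[0, 0, 0, 0, 0, -0.5, 1],
)

```text
time: 16.9
position: [0.5893, 0.0666, 0.0715]
tool_rot: [0.609, 0.793, -0.001, -0.001]
ft_force: [-3.3, -4.6, 2.5]
grip_width: 0.0165
grip_force: 40.0
```

```bash
python3 m.py
```

```text
[-0.691  0.626 -0.197] [-3.3 -4.6  2.5] [0.5893 0.0666 0.0715] az y 14.95 j6 -0.336
```

The moment rose between 44° and 52° of turn and the pads then slipped, so the spindle is on its stop at -0.7 rad from the stand's x. Reversing shows only about 1.3° of wind-up. I'll turn it back about 40° so the hole lies along the stand's x.

Emit:
jog_arm(
  motion=[0, 0, 0, 0, 0, -1, 1, 0, 0, 0, 0, 0, -1, 1, 0, 0, 0, 0, 0, -1, 1, 0, 0, 0, 0, 0, -1, 1, 0, 0, 0, 0, 0, -1, 1, 0, 0, 0, 0, 0, -1, 1, 0, 0, 0, 0, 0, -1, 1, 0, 0, 0, 0, 0, -1, 1, 0, 0, 0, 0, 0, -1, 1, 0, 0, 0, 0, 0, -0.6, 1, 0, 0, 0, 0, 0, 0, 1],
)

```text
time: 18.27
position: [0.5897, 0.0668, 0.0715]
tool_rot: [0.315, 0.949, -0.0, -0.0]
ft_force: [-2.7, -3.5, 1.2]
grip_width: 0.0167
grip_force: 40.0
```

```bash
python3 m.py
```

```text
[-0.626  0.528 -0.154] [-2.7 -3.5  1.2] [0.5897 0.0668 0.0715] az y 53.24 j6 -1.004
```

Emit:
jog_arm(
  motion=[0, 0, 0, 0, 0, 0, -0.1, 0, 0, 0, 0, 0, 0, -0.1, 0, 0, 0, 0, 0, 0, -0.1, 0, 0, -0.9, 0, 0, 0, -0.1, -0.415, -0.874, -0.3, 0, 0, 0, -0.1, -0.415, -0.874, 0, 0, 0, 0, -0.1, -0.415, -0.874, 0, 0, 0, -0.68, -0.1, -0.415, -0.874, 0, 0, 0, -0.68, -0.1],
)

```text
time: 19.27
position: [0.5617, -0.086, 0.1198]
tool_rot: [0.269, 0.963, 0.0, 0.001]
ft_force: [0.3, -0.0, 0.2]
grip_width: 0.0476
grip_force: 0.0
```

```bash
python3 m.py
```

```text
[ 0.029 -0.036 -0.013] [ 0.3 -0.   0.2] [ 0.5617 -0.086   0.1198] az y 58.78 j6 -1.375
```

Emit:
jog_arm(
  motion=[-0.31, -0.91, 0, 0, 0, 0, -0.1, -0.31, -0.91, 0, 0, 0, 0, -0.1, -0.31, -0.91, 0, 0, 0, 0, -0.1, -0.31, -0.91, 0, 0, 0, 0, -0.1, 0, 0, 0, 0, 0, 0, -0.1],
)

```text
time: 19.9
position: [0.5286, -0.2382, 0.1198]
tool_rot: [0.272, 0.962, -0.0, 0.001]
ft_force: [1.2, 1.3, -0.1]
grip_width: 0.0481
grip_force: 0.0
```

```bash
python3 m.py
python3 - <<'E'
from h import *
s=avg("scene",12);t=avg("top",8);np.save("s2.npy",s);np.save("t2.npy",t)
W=np.zeros((600,800,3),np.uint8)
W[:,:400]=crop(s,250,165,28,42,14)[:600,:392].__class__(0) if 0 else cv2.resize(crop(s,250,165,28,42,1),(400,600),interpolation=cv2.INTER_CUBIC)
W[:300,400:]=cv2.resize(crop(t,221,155,40,30,1),(400,300),interpolation=cv2.INTER_CUBIC)
s1=np.load("s.npy");W[300:,400:600]=cv2.resize(crop(s1,254,172,20,30,1),(200,300),interpolation=cv2.INTER_CUBIC);W[300:,600:]=cv2.resize(crop(s,254,172,20,30,1),(200,300),interpolation=cv2.INTER_CUBIC)
cv2.imwrite("pics/e.png",W)
print(s[175:190,257:273].mean(2).round().astype(int));print(t[163:177,234:250].mean(2).round().astype(int))
E
```

```text
[-0.009  0.01  -0.024] [ 1.2  1.3 -0.1] [ 0.5286 -0.2382  0.1198] az y 58.46 j6 -1.636
[[126 126 127 128 128 128 128 127 126 125 126 127 128 128 128 127]
 [125 125 126 127 128 128 129 129 127 126 126 126 127 128 128 127]
 [124 123 124 125 127 130 134 135 131 127 126 126 126 126 126 125]
 [125 124 123 123 126 131 136 138 132 126 125 126 126 125 125 126]
 [125 124 124 123 122 124 130 131 125 119 121 125 126 127 126 127]
 [126 126 124 122 117 113 112 113 108 108 116 125 127 128 127 126]
 [126 126 123 117 114 110  97  91  90  96 108 119 126 127 126 126]
 [125 126 118 100  92  92  85  79  81  84  88 102 117 124 125 125]
 [128 129 113  84  74  81  80  77  76  71  65  78  98 112 120 123]
 [132 133 113  77  66  74  77  75  72  64  58  70  92 106 112 117]
 [135 134 111  71  55  61  64  65  63  58  53  69 100 121 127 126]
 [138 133 107  62  42  44  48  49  48  43  44  69 107 132 137 135]
 [140 133 106  58  36  36  36  36  35  34  41  74 114 135 138 135]
 [141 134 108  62  36  32  32  32  31  31  42  80 120 137 139 134]
 [141 137 117  80  49  36  33  31  31  33  50  91 127 139 140 136]]
[[144 1
[... 231 characters left out ...]
  82  64  97 140 150 150 149]
 [149 128  75  78 111 140 152 150 137 111  57  70 112 150 150 150]
 [142 108  66  88 129 153 155 155 149 119  65  56  91 143 151 149]
 [140  95  67  90 131 155 156 156 148 120  75  54  80 126 150 149]
 [139  92  67  92 127 150 152 150 141 121  92  69  81 125 149 150]
 [136  89  60  80 110 130 139 134 125 123  83  67  80 124 149 151]
 [138  94  56  59  76 104 121 118 117 122  70  58  75 126 150 153]
 [149 130  63  52  57  73 102 103  92  66  58  55  76 132 153 154]
 [152 142  95  54  54  57  65  67  62  55  53  57 102 149 155 156]
 [153 153 138  86  51  52  58  59  58  48  57  95 133 154 156 158]
 [153 154 154 137  88  65  61  52  55  73 109 148 153 157 158 158]]
```

View pics/e.png

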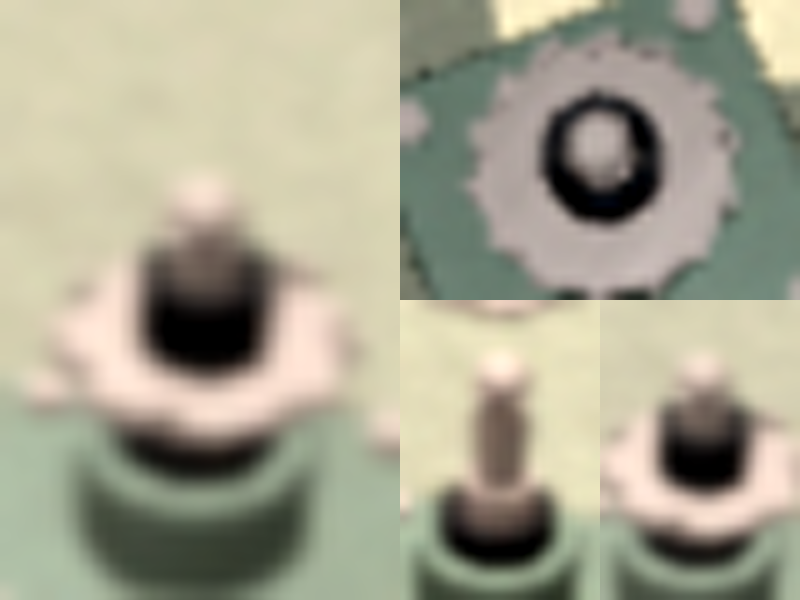

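The disc is seated level on the shoulder, and there is no dark hole spot facing the scene camera. That means the hole runs along the 22.6° axis. Next I'll grasp the cotter.

Emit:
jog_arm(
  motion=[0.01, 0.04, 0.9, 0, 0, 0, -0.1, 0, 0, 0.9, 0, 0, 0, -0.1, 0, 0, 0.9, 0, 0, 0, -0.1, 0, 0, 0.5, 0, 0, 0, -0.1, 0, 0, 0.2, 0, 0, 0, -0.1, 0, 0, 0.1, 0, 0, 0, -0.1],
  grip_force=25,
)

```text
time: 21.65
position: [0.5288, -0.2339, -0.0205]
tool_rot: [0.27, 0.963, -0.0, 0.0]
ft_force: [-0.2, -0.6, -0.0]
grip_width: 0.0476
grip_force: 0.0
```

Emit:
jog_arm(
  motion=[-0.04, -0.05, 0.03, 0, 0, 0, -0.1, 0, 0, 0, 0, 0, 0, 1, 0, 0, 0, 0, 0, 0, 1, 0, 0, 0, 0, 0, 0, 1, 0, 0, 0, 0, 0, 0, 1, 0, 0, 0, 0, 0, 0, 1],
  grip_force=25,
)

```text
time: 22.4
position: [0.529, -0.2363, -0.0214]
tool_rot: [0.27, 0.963, -0.0, 0.0]
ft_force: [0.4, -0.4, 2.5]
grip_width: 0.0199
grip_force: 24.9
```

```bash
python3 m.py
```

```text
[ 0.019  0.036 -0.071] [ 0.4 -0.4  2.5] [ 0.529  -0.2363 -0.0214] az y 58.67 j6 -1.637
```

Emit:
jog_arm(
  motion=[0, 0, -0.4, 0, 0, 0, 1, 0, 0, -0.9, 0, 0, 0, 1, 0, 0, -0.9, 0, 0, 0, 1, 0, 0, -0.9, 0, 0, 0, 1, 0, 0, -0.4, 0, 0, 0, 1, 0.708, 0.876, 0, 0, 0, 0, 1, 0.708, 0.876, 0, 0, 0, 0, 1, 0.708, 0.876, 0, 0, 0, 0, 1, 0.708, 0.876, 0, 0, 0, 0, 1, 0.708, 0.876, 0, 0, 0, 0, 1, 0.708, 0.876, 0, 0, 0, 0, 1],
)

```text
time: 23.78
position: [0.4923, 0.0331, 0.1181]
tool_rot: [0.27, 0.963, -0.0, -0.0]
ft_force: [1.0, 0.3, -0.9]
grip_width: 0.0197
grip_force: 24.9
```

Emit:
jog_arm(
  motion=[0, 0, 0, 0, 0, -1, 1, 0, 0, 0, 0, 0, -1, 1, 0, 0, 0, 0, 0, -1, 1, 0, 0, 0, 0, 0, -1, 1, 0, 0, 0, 0, 0, -1, 1, 0, 0, 0, 0, 0, -1, 1, 0, 0, 0, 0, 0, -1, 1, 0, 0, 0, 0, 0, -1, 1, 0, 0, 0, 0, 0, -1, 1, 0, 0, 0, 0, 0, -1, 1, 0, 0, 0, 0, 0, -1, 1, 0, 0, 0, 0, 0, -1, 1],
)

```text
time: 25.28
position: [0.4924, 0.0318, 0.118]
tool_rot: [-0.146, 0.989, 0.0, -0.001]
ft_force: [-0.5, 0.0, -0.6]
grip_width: 0.0197
grip_force: 24.9
```

Emit:
jog_arm(
  motion=[0, 0, 0, 0, 0, -0.75, 1, 0, 0, 0, 0, 0, -0.75, 1, 0, 0, 0, 0, 0, 0, 1, 0, 0, 0, 0, 0, 0, 1],
)

```text
time: 25.78
position: [0.4928, 0.0317, 0.1182]
tool_rot: [-0.196, 0.981, 0.0, -0.0]
ft_force: [0.4, 0.0, -0.1]
grip_width: 0.0197
grip_force: 24.9
```

```bash
python3 m.py
```

```text
[ 0.033 -0.023 -0.024] [ 0.4  0.  -0.1] [0.4928 0.0317 0.1182] az y 112.63 j6 -2.128
```

Emit:
jog_arm(
  motion=[0, 0, 0.6, 0, 0, 0, 1, 0, 0, 0.4, 0, 0, 0, 1, 0, 0, 0, 0, 0, 0, 1, 0, 0, 0, 0, 0, 0, 1],
)

```text
time: 26.28
position: [0.4934, 0.0317, 0.0787]
tool_rot: [-0.196, 0.981, -0.0, 0.0]
ft_force: [0.4, 0.4, 0.1]
grip_width: 0.0197
grip_force: 24.9
```

```bash
python3 m.py
python3 - <<'E'
from h import *
s=avg("scene",10);np.save("s3.npy",s)
t=avg("top",3)
W=np.zeros((600,800,3),np.uint8)
W[:400]=cv2.resize(crop(s,230,160,60,30,1),(800,400),interpolation=cv2.INTER_CUBIC)
W[400:,:400]=cv2.resize(crop(t,220,150,60,30,1),(400,200),interpolation=cv2.INTER_CUBIC)
cv2.imwrite("pics/f.png",W)
ax=np.array([.589,.0671]);u=np.array([.923,.384]);n=np.array([-.384,.923])
for a in(-.032,-.019,0):print(a,proj("scene",[[*(ax+a*u),.102],[*(ax+a*u+.0118*n),.102]]).round(2).tolist())
E
```

```text
[0.039 0.061 0.023] [0.4 0.4 0.1] [0.4934 0.0317 0.0787] az y 112.66 j6 -2.129
-0.032 [[254.02, 179.46], [254.61, 177.38]]
-0.019 [[257.88, 179.92], [258.44, 177.83]]
0 [[263.53, 180.58], [264.07, 178.49]]
```

View pics/f.png

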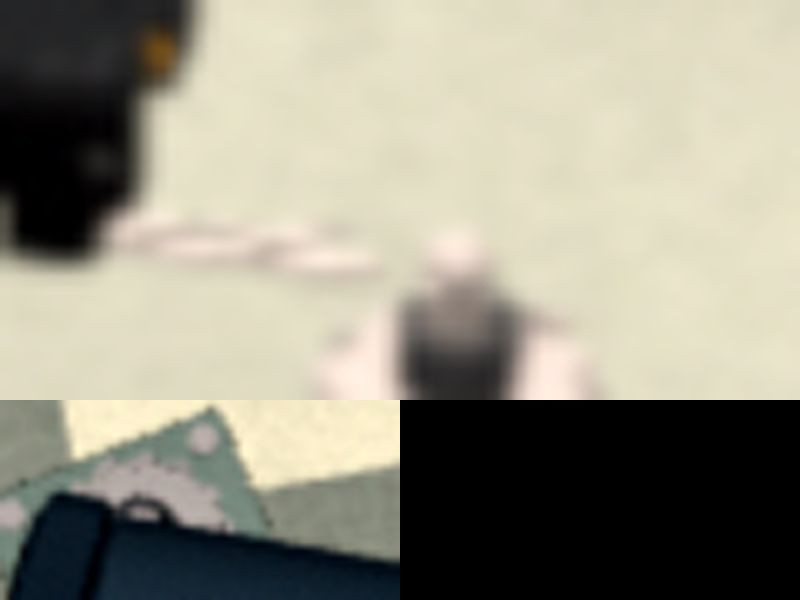

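The picture shows the leg tip at about (257.9, 179.4), where I predicted (257.9, 179.9), and it points at the spindle below its top. I'll check the height by subpixel measurement.

Run:
```python
from h import *
s=np.load("s3.npy").mean(2)
print(s[172:186,248:272].round().astype(int))
ax=np.array([.589,.0671]);u=np.array([.923,.384]);n=np.array([-.384,.923])
for z in(.1,.102,.104):print(z,[proj("scene",[*(ax+a*u),z])[0].round(2).tolist() for a in(-.04,-.03,-.022)])
for z in(.112,.114,.116):print("top",z,proj("scene",[[*(ax+.006*np.array([c,d])),z] for c,d in((.515,-.857),(-.515,.857))]).round(2).tolist())
```

```text
[[125 125 124 124 125 126 126 126 126 125 124 122 122 122 124 124 125 124
  124 124 125 125 124 123]
 [126 125 124 124 125 125 124 124 124 124 123 124 124 124 124 125 125 124
  123 124 125 125 124 123]
 [126 125 125 125 125 125 125 124 124 124 124 125 125 125 125 125 125 124
  124 124 126 126 125 125]
 [126 125 125 126 126 126 125 124 124 123 124 125 126 126 126 126 125 124
  123 124 125 125 126 126]
 [125 126 127 129 129 125 122 120 122 123 123 124 124 125 126 127 127 125
  124 124 124 125 126 125]
 [124 128 128 132 131 125 119 117 119 122 122 122 122 125 128 131 132 129
  124 124 124 125 124 123]
 [124 116 113 118 123 126 127 125 126 126 122 121 121 124 129 134 135 130
  124 123 124 124 123 123]
 [113 108 112 122 129 134 136 133 132 128 123 121 120 120 122 128 129 123
  117 119 123 124 124 124]
 [118 115 115 118 118 117 117 116 116 116 116 119 120 115 111 111 111 106
  106 114 122 125 126 125]
 [124 123 122 121 118 117 116 116 117 117 119 119 115 112 109  95  89  89
   94 105 117 124 125 124]
 [124 125 125 124 123 122 122 122 122 122 123 116  98  90  91  83  79  80
   83  86 100 115 122 123]
 [124 124 125 125 124 124 124 124 124 126 127 112  83  73  79  79  76  75
   69  65  77  96 110 118]
 [124 124 124 125 125 125 123 121 123 130 130 111  76  66  72  75  74  71
   63  56  69  90 105 111]
 [124 124 124 125 125 124 119 116 122 133 131 109  70  55  59  63  64  62
   57  52  68  99 120 124]]
0.1 [[251.63, 179.67], [254.6, 180.01], [256.97, 180.29]]
0.102 [[251.64, 179.19], [254.61, 179.53], [256.98, 179.81]]
0.104 [[251.65, 178.7], [254.62, 179.05], [257.0, 179.33]]
top 0.112 [[263.62, 179.26], [263.64, 177.08]]
top 0.114 [[263.64, 178.78], [263.66, 176.6]]
top 0.116 [[263.66, 178.29], [263.68, 176.11]]
```

Emit:
jog_arm(
  motion=[-0.1, 0, 0.012, 0, 0, 0, 1, -0.1, 0, 0, 0, 0, 0, 1, 0, 0, 0, 0, 0, 0, 1],
)

```text
time: 27.3
position: [0.5011, 0.0349, 0.0779]
tool_rot: [-0.197, 0.98, -0.0, 0.0]
ft_force: [-0.2, -0.5, 0.2]
grip_width: 0.0197
grip_force: 24.9
```

Emit:
jog_arm(
  motion=[-0.04, 0, 0, 0, 0, 0, 1, -0.04, 0, 0, 0, 0, 0, 1],
)

```text
time: 27.55
position: [0.5034, 0.0361, 0.0778]
tool_rot: [-0.197, 0.98, 0.0, -0.0]
ft_force: [-1.0, -0.1, -1.2]
grip_width: 0.0197
grip_force: 24.9
```

Emit:
jog_arm(
  motion=[-0.03, 0, 0, 0, 0, 0, 1, -0.03, 0, 0, 0, 0, 0, 1],
)

```text
time: 27.8
position: [0.5057, 0.037, 0.0779]
tool_rot: [-0.197, 0.98, -0.0, -0.0]
ft_force: [0.2, -0.6, -0.2]
grip_width: 0.0201
grip_force: 24.9
```

```bash
python3 m.py
```

```text
[ 0.112  0.098 -0.081] [ 0.2 -0.6 -0.2] [0.5057 0.037  0.0779] az y 112.68 j6 -2.114
```

Emit:
jog_arm(
  motion=[-0.04, 0, 0, 0, 0, 0, 1, -0.04, 0, 0, 0, 0, 0, 1],
)

```text
time: 28.05
position: [0.5087, 0.0382, 0.0779]
tool_rot: [-0.197, 0.98, -0.0, 0.0]
ft_force: [0.7, 0.0, -0.8]
grip_width: 0.0197
grip_force: 24.9
```

Emit:
jog_arm(
  motion=[-0.05, 0, 0, 0, 0, 0, 1, -0.05, 0, 0, 0, 0, 0, 1],
)

```text
time: 28.3
position: [0.5124, 0.0398, 0.0779]
tool_rot: [-0.197, 0.98, -0.0, 0.0]
ft_force: [-0.7, -0.0, -0.8]
grip_width: 0.0199
grip_force: 24.9
```

```bash
python3 m.py
```

```text
[0.018 0.051 0.016] [-0.7 -0.  -0.8] [0.5124 0.0398 0.0779] az y 112.67 j6 -2.107
```

Emit:
jog_arm(
  motion=[-0.08, 0, 0, 0, 0, 0, 1, -0.08, 0, 0, 0, 0, 0, 1, -0.08, 0, 0, 0, 0, 0, 1],
)

```text
time: 28.68
position: [0.5214, 0.0435, 0.0779]
tool_rot: [-0.197, 0.98, -0.0, 0.0]
ft_force: [-1.1, -1.1, -0.2]
grip_width: 0.02
grip_force: 24.9
```

```bash
python3 m.py
```

```text
[0.025 0.067 0.027] [-1.1 -1.1 -0.2] [0.5214 0.0435 0.0779] az y 112.67 j6 -2.097
```

Emit:
jog_arm(
  motion=[-0.07, 0, 0, 0, 0, 0, 1, -0.07, 0, 0, 0, 0, 0, 1],
)

```text
time: 28.92
position: [0.5265, 0.0457, 0.0778]
tool_rot: [-0.197, 0.98, 0.0, -0.0]
ft_force: [0.4, 0.5, -1.4]
grip_width: 0.0196
grip_force: 24.9
```

```bash
python3 m.py
```

```text
[-0.029  0.044 -0.035] [ 0.4  0.5 -1.4] [0.5265 0.0457 0.0778] az y 112.68 j6 -2.092
```

Emit:
jog_arm(
  motion=[-0.06, 0, 0, 0, 0, 0, 1, -0.06, 0, 0, 0, 0, 0, 1],
)

```text
time: 29.18
position: [0.5308, 0.0475, 0.0779]
tool_rot: [-0.197, 0.98, -0.0, -0.0]
ft_force: [0.2, 0.1, -1.2]
grip_width: 0.0198
grip_force: 24.9
```

```bash
python3 m.py
```

```text
[ 0.019  0.042 -0.029] [ 0.2  0.1 -1.2] [0.5308 0.0475 0.0779] az y 112.67 j6 -2.087
```

Emit:
jog_arm(
  motion=[-0.05, 0, 0, 0, 0, 0, 1, -0.05, 0, 0, 0, 0, 0, 1],
)

```text
time: 29.42
position: [0.5331, 0.0488, 0.0776]
tool_rot: [-0.197, 0.98, 0.0, -0.002]
ft_force: [-3.3, -3.6, 0.0]
grip_width: 0.0194
grip_force: 24.9
```

```bash
python3 m.py
```

```text
[-0.418  0.624 -0.082] [-3.3 -3.6  0. ] [0.5331 0.0488 0.0776] az y 112.7 j6 -2.083
```

Emit:
jog_arm(
  motion=[-0.05, 0, 0, 0, 0, 0, 1, -0.05, 0, 0, 0, 0, 0, 1],
  grip_force=50,
)

```text
time: 29.68
position: [0.5343, 0.0496, 0.0774]
tool_rot: [-0.197, 0.98, 0.0, -0.004]
ft_force: [-8.4, -5.5, 4.5]
grip_width: 0.0198
grip_force: 50.0
```

```bash
python3 m.py
```

```text
[-1.043  1.26  -0.125] [-8.4 -5.5  4.5] [0.5343 0.0496 0.0774] az y 112.72 j6 -2.079
```

Emit:
jog_arm(
  motion=[-0.05, 0, 0, 0, 0, 0, 1, -0.05, 0, 0, 0, 0, 0, 1],
)

```text
time: 29.92
position: [0.537, 0.0508, 0.0774]
tool_rot: [-0.197, 0.98, 0.0, -0.005]
ft_force: [-7.8, -5.5, 4.7]
grip_width: 0.0193
grip_force: 50.0
```

```bash
python3 m.py
```

```text
[-0.975  1.277 -0.147] [-7.8 -5.5  4.7] [0.537  0.0508 0.0774] az y 112.72 j6 -2.075
```

Emit:
jog_arm(
  motion=[-0.05, 0, 0, 0, 0, 0, 1, -0.05, 0, 0, 0, 0, 0, 1],
)

```text
time: 30.18
position: [0.5436, 0.0532, 0.0776]
tool_rot: [-0.197, 0.98, 0.0, -0.002]
ft_force: [-2.3, -1.3, -0.9]
grip_width: 0.0197
grip_force: 49.9
```

```bash
python3 m.py
```

```text
[-0.124  0.419  0.027] [-2.3 -1.3 -0.9] [0.5436 0.0532 0.0776] az y 112.67 j6 -2.072
```

Emit:
jog_arm(
  motion=[-0.04, 0, 0, 0, 0, 0, 1, -0.04, 0, 0, 0, 0, 0, 1],
)

```text
time: 30.42
position: [0.5494, 0.0551, 0.078]
tool_rot: [-0.197, 0.98, -0.0, 0.001]
ft_force: [-0.6, 0.1, -2.0]
grip_width: 0.0191
grip_force: 49.9
```

```bash
python3 m.py
```

```text
[0.061 0.178 0.007] [-0.6  0.1 -2. ] [0.5494 0.0551 0.078 ] az y 112.67 j6 -2.07
```

Emit:
jog_arm(
  motion=[0, 0, 0, 0, 0, 0, 1, 0, 0, 0, 0, 0, 0, 1],
  grip_force=20,
)

```text
time: 30.68
position: [0.5488, 0.0549, 0.0779]
tool_rot: [-0.197, 0.98, -0.0, 0.0]
ft_force: [-0.4, -0.8, -0.9]
grip_width: 0.0199
grip_force: 19.9
```

```bash
python3 m.py
```

```text
[0.035 0.04  0.044] [-0.4 -0.8 -0.9] [0.5488 0.0549 0.0779] az y 112.68 j6 -2.07
```

Emit:
jog_arm(
  motion=[0, 0, 0, 0, 0, 0, -0.1, 0, 0, 0, 0, 0, 0, -0.1, 0, 0, 0, 0, 0, 0, -0.1, 0, 0, 0, 0, 0, 0, -0.1, 0, 0, -0.5, 0, 0, 0, -0.1, 0, 0, -1, 0, 0, 0, -0.1, 0, 0, -1, 0, 0, 0, -0.1, 0.9, 0, -0.5, 0, 0, 0, -0.1, 1, 0, 0, 0, 0, 0, -0.1, 0, 0, 0, 0, 0, 0, -0.1],
)

```text
time: 31.92
position: [0.4752, 0.0254, 0.198]
tool_rot: [-0.196, 0.981, 0.0, -0.001]
ft_force: [0.4, 0.4, -0.7]
grip_width: 0.0477
grip_force: 0.0
```

```bash
python3 m.py
python3 - <<'E'
from h import *
s=avg("scene",8);t=avg("top",4)
W=np.zeros((600,800,3),np.uint8)
W[:300]=cv2.resize(crop(s,225,160,80,30,1),(800,300),interpolation=cv2.INTER_CUBIC)
W[300:]=cv2.resize(crop(t,205,150,80,30,1),(800,300),interpolation=cv2.INTER_CUBIC)
cv2.imwrite("pics/g.png",W)
ax=np.array([.589,.0671]);u=np.array([.923,.384]);n=np.array([-.384,.923])
for nm in("scene","top"):print(nm,[proj(nm,[*(ax+a*u+b*n),z])[0].round(1).tolist() for a,b,z in((-.056,.004,.1095),(-.03,.004,.1195),(.04,0,.102),(.028,.0148,.102))])
E
```

```text
[ 0.073  0.009 -0.013] [ 0.4  0.4 -0.7] [0.4752 0.0254 0.198 ] az y 112.6 j6 -2.147
scene [[247.1, 176.1], [254.9, 174.6], [275.5, 182.0], [272.5, 178.9]]
top [[247.3, 189.7], [243.3, 179.6], [234.7, 154.9], [231.1, 161.3]]
```

View pics/g.png

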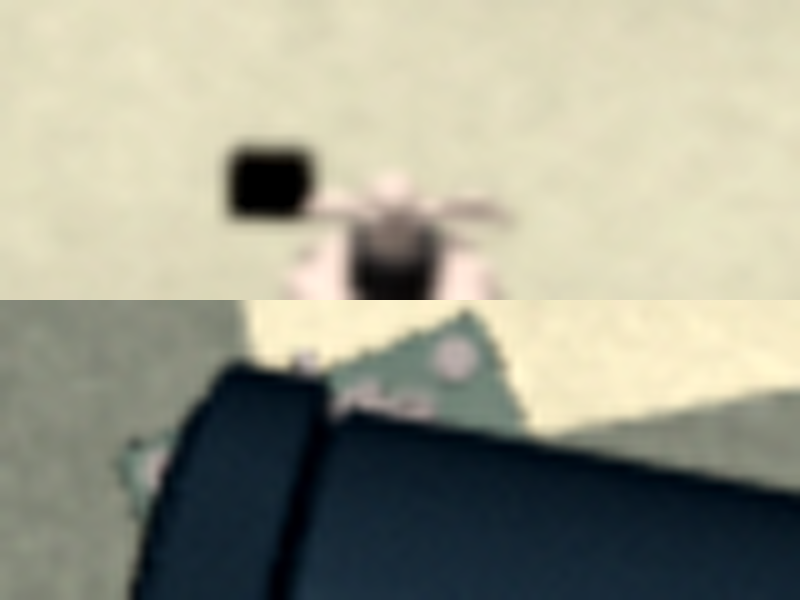

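The picture shows the grip at columns 247–256 and the leg tip out on the far side at column 276 (275.5 predicted). The cotter is home to within about 1.5 mm and stays there with the arm clear, so I'm handing in.

```bash
python3 -c "
from rig import robot
print(robot.hand_in())"
```

```text
the job is handed in; nothing more can be done
None
```

The job is handed in, though `hand_in` returned no verdict: the disc sits level on the shoulder and the cotter's leg is through the cross hole. The bow appears to have snapped round the spindle, judging by the drop in push force. Both parts are let go.

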